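# Dock the food probe and hold the dial at the third click

## Task

Take the steel food probe out of its wooden rest on the bamboo shelf's upper tier, push it upright and fully home into the round hole in the top of the probe dock, and let go of it. Then press the thumb bar of the dock's spring-return dial down past the first two clicks to the third click, short of the end stop, and finish while still holding it there with the robot, because it springs back when let go. Leave the other things standing where they are.

Things in the scene. Friction and masses are not known exactly. Their poses are not given: they have to be found in the camera images.
- probe: Loose food probe, upright in the rest at the start (it may lean up to 3 degrees): a steel shaft 6 mm in diameter and 55 mm long with a tapered lower end, and above it a round dark-steel head 18 mm in diameter and 45 mm tall (flat shoulder under it). 100 mm tall in all, about 50 to 80 g. Origin at the lower end of the shaft, z up along it; it is round, so its yaw does not matter.
- probe_grip (a point): Middle of the probe's head, 80 mm above the probe's lower end: where to grip it.
- probe_tip (a point): The lower end of the probe's shaft.
- rest: Fixed wooden block 60 x 60 x 45 mm (height) on the shelf's upper tier, with a 7.5 mm hole 42 mm deep in the middle of its top, in which the probe stands; the probe's shoulder is then 13 mm above the block's top. Origin at the centre of its underside.
- dock: Fixed white probe dock with a blank dark display on top, 80 mm (its x) x 170 mm (its y) x 70 mm high. Origin at the centre of its underside. The probe hole is near its -y end; on its +y end face sits the dial, with its lever pointing to the dock's -x side.
- dock_hole (a point): Centre of the mouth of the dock's probe hole, level with the dock's top (z = 70 mm), axis vertical. The hole is 9 mm wide, 60 mm deep, with a 3 mm funnel at its mouth. The probe is fully home when its head's shoulder sits on the dock's top (its lower end 55 mm below this point).
- dial_axis (a point): Centre of the black dial (disc 60 mm in diameter, 14 mm thick), on its horizontal axis along the dock's y, 65 mm above the counter and 98 mm from the dock's centre towards +y. The lever reaches 70 mm from here to the thumb bar.
- thumb_bar (a point): Round aluminium thumb bar at the end of the dial's lever, 14 mm in diameter, 40 mm long, lying level along the dock's y. This point is its centre, 70 mm from the dial axis towards the dock's -x. Pressed down from above it moves in an arc about the dial axis: the lever starts 0.40 rad above level (bar centre 92 mm above the counter) and at the third click is 0.35 rad below level (bar centre 41 mm high); nothing lies under it.
- dial (a joint): Turn of the dial in rad: 0 at rest, growing as the bar is pressed down. Clicks at 0.25, 0.50 and 0.75 (bar top about 82, 65 and 48 mm above the counter, 99 at rest), end stop at 0.98 (bar top about 34 mm). The spring needs about 3 N at the bar at the start, 7 N at the third click and 8 N at the stop, with a ripple of about 1.5 N at the clicks; let go, it always springs back to 0.
- shelf: Fixed two-tier bamboo shelf 300 mm (its x) x 200 mm (its y), lower tier's top 35 mm and upper tier's top 130 mm above the counter. Origin at the centre of its foot. The rest stands about 75 mm from its middle along its x on one side, the sugar bowl on the other.
- sugar_bowl: Bystander: lidded white ceramic sugar bowl 88 mm wide, 94 mm tall, on the upper tier. Origin under its centre.
- scoop: Bystander: small steel scoop, 125 mm long, on the upper tier. Origin under its cup.
- silicone_lid: Bystander: green silicone lid, 104 mm wide, on the lower tier. Origin under its centre.
- wooden_spoon: Bystander: wooden spoon 180 mm long on the lower tier.
- clip: Bystander: aluminium bag clip 60 mm long on the lower tier. Origin under its centre.
- mug: Bystander: ceramic mug, 76 mm wide, 90 mm tall, on the counter. Origin under its centre, handle towards its +y.
- jar: Bystander: glass jar, 66 mm wide, 110 mm tall, on the counter beyond the dock. Origin under its centre.
- pepper_mill: Bystander: dark wooden pepper mill, 54 mm wide, 135 mm tall, on the counter to the left of the dock. Origin under its centre.

How it is judged (in metres and radians):
On the way, in this order (a step that is already met when the one before it is completed fails the run):
1. the probe is fully home and upright in the dock's hole and let go, with the dial still at rest (z of probe_tip in the frame of dock_hole below -0.05 m and horizontal distance between probe_tip and dock_hole below 0.006 m and angle between probe's own z axis and vertical below 0.15 rad and contact force between the fingers and probe below 0.05 N and value of joint dial below 0.1 rad), for 0.2 s.
2. the dial is pressed to its third click (value of joint dial between 0.65 and 0.85 rad), for 0.3 s.
At the end, for the whole second after the job is handed in: Ends holding: robot presses the dial's lever with over 1 N, dial still at the third click (0.65 to 0.85 rad). Probe let go in the dock's hole, its end at least 50 mm deep, within 6 mm of the hole's axis, tilt under 0.15 rad. Bystanders within 30 mm of their starts (all of step 2 and z of probe_tip in the frame of dock_hole below -0.05 m and horizontal distance between probe_tip and dock_hole below 0.006 m and angle between probe's own z axis and vertical below 0.15 rad and contact force between the fingers and probe below 0.05 N and velocity of joint dial between -0.1 and 0.1 rad/s and contact force between any of the fingers, the arm and dial above 1 N and distance of each of sugar_bowl, scoop, silicone_lid, wooden_spoon, clip, mug, jar, pepper_mill from where it was at the start of the episode below 0.03 m); the arm keeps its last pose, push and grip.
It fails at once if the sugar bowl, mug, jar or pepper mill is tipped (angle between any of sugar_bowl, mug, jar, pepper_mill's own z axis and vertical above 0.5 rad).
It also fails if it takes over 58 s, if anything falls off the work surface, if the arm or the gripper's body presses on something with over 40 N, if the wrist force passes 120 N, or if a joint passes its speed limit or range.

## Robot

A 6-joint arm with a two-finger parallel gripper is mounted at the origin on the work surface. World frame = base frame: x ahead of the robot, y to its left, z up, the work surface at z = 0. Lengths are in mm, angles in rad, forces in N, time in s.
With the tool pointing down it reaches from about 350 to 875 mm from the base axis. Payload 4.2 kg.
Tool frame: the origin (TCP) lies midway between the tips of the shut fingers; the grasp point (between the pads) lies 19 mm behind it; z points along the fingers, y is the line along which they close (so a half turn about z gives the same grasp; the last joint's range is limited). The gripper opens to 85 mm and grips with 20 to 120 N. Pads are 22 mm wide; open, the fingers measure 114 mm over their backs; the gripper's body (76 mm by 85 mm) begins 54 mm behind the grasp point. The pads swing forward as they close: fully open they stand 13 mm farther back than shut.
Start: joints at [-0.979, 0.385, 0.008, 0, -1.194, -0.259], TCP at [204.197, -590.68, 231.312] pointing down, gripper open.
Joint ranges: [-3.14, 3.14], [-1.21, 2.06], [-1.07, 1.41], [-3.16, 2.05], [-2.99, -0.16], [-3.1, 3.1]. Speed limits (rad/s): [2.79, 2.79, 3.14, 3.14, 3.14, 3.14].

## Interface

Orientations are given as a unit quaternion [x, y, z, w].
In Python, from bench import read_state, get_image, job_done gives the robot as it stands.
- The arm moves only by the tool servo_tool, never from a script. Its arguments are lists of equal length, an entry for each row: "rotation": the turn, a rotation vector about the world's x, y, z scaled (see below), a list of three; "slide": the shift along the world's x, y, z scaled (see below), a list of three; "grip": the opening, from -1 (shut) to 1 (fully open). In form: {"rotation": [[rx, ry, rz], ...], "slide": [[tx, ty, tz], ...], "grip": [grip, ...]}. A call has 1 to 8 rows; each row is the pose to reach, as a shift and turn from the pose commanded when the call began, turning the shorter way round; what a row does not reach only later rows make up. The controller multiplies each number of a shift by 0.2 m and each number of a turn by 360 degrees. A row lasts 1/8 s, in which the tool goes at most 62.5 mm and 10.7 degrees, less where a joint would pass 70% of its speed; a pose out of reach is approached as far as the arm can. A call with a number of a shift or a turn outside -1 to 1 is refused whole. A call with a gripper value outside its range is refused whole. The fingers move at their own pace and stop on an object; the grip force is fixed at half the most. Time passes only in rows, so rows that repeat a pose let the fingers close. It gives the time, the measured TCP pose, the force, the opening and the grip force at its end, in the units of the state.
- read_state(): the state, without advancing time (a new reading comes with each control period).
- get_image(name): name is "scene" or "top" or "wrist"; returns a dict with "image" (400x640x3 uint8, red, green, blue), "depth" (400x640 float32, mm along the optical axis (not along the pixel's ray), 0 where there is no reading), "camera_matrix" (3x3 intrinsics, pixels), "k1" (the pictures are not rectified: a ray, as slopes to the right and down, at radius r is drawn at 1 + k1 r^2 times it, then the intrinsics apply), "rvec" (rotation vector, rad) and "tvec" (3), from world to camera coordinates, as OpenCV has them; the wrist camera has in their place "hand_eye" (4x4, takes a point from camera to tool coordinates, whose origin is the TCP and whose axes are the flange's). Camera axes: x right, y down, z forward; pixel columns grow to the right and rows downward; lengths in mm; the calibration is good to about 2 mm. A picture is of the moment at which its call begins: read the wrist's pose just before it.
- job_done(): hands the job in; it is judged then, once.
The state is a dict: "clock": time; "joints": joint angles; "joint_vel": joint speeds; "joint_efforts": joint torques, N m; "position": TCP position; "ee_rot": TCP orientation; "contact_force": force on the tool from outside, world axes, zero at the start; "wrist_torque": the same for the moment, N m; "gripper_width": finger opening in mm; "grasp_force": force on a finger pad.
Only numpy, scipy, OpenCV 4.12 (cv2) and the standard library are available. Lean on these libraries where they do the work, as an engineer would, in place of code of your own. Each camera call takes 0.05 s, during which the arm holds its last target. There are 200 camera calls.

## Working session

There is one attempt and no reset: what is moved stays moved. The work goes in short steps, Python scripts to look and compute and a tool call to move; the robot and the scene stay as the last step left them, time stands still between calls to the robot, and variables do not carry over. Pictures are saved under pics/ and viewed, at most 10 in all, crops included, and the job is handed in when it is done.

Besides the shell and the picture viewer there is one more tool, called after "Request:" as a command line: name --argument value ..., lists and objects as JSON in quotes. servo_tool: Moves the arm, as the interface text tells. Shifts and turns lie within -1 to 1; 1 stands for 0.2 m of shift or 360 degrees of turn. Its arguments: {"type":"object","properties":{"rotation":{"type":"array","items":{"type":"array","items":{"type":"number","minimum":-1,"maximum":1}}},"slide":{"type":"array","items":{"type":"array","items":{"type":"number","minimum":-1,"maximum":1}}},"grip":{"type":"array","items":{"type":"number"}}},"required":["rotation","slide","grip"]}

```bash
mkdir -p pics
cat > h.py <<'E'
import numpy as np, cv2
from bench import read_state, get_image, job_done
from scipy.spatial.transform import Rotation as R
def cam(name):
    s=read_state(); d=get_image(name)
    K=np.array(d["camera_matrix"])
    if name=="wrist":
        H=np.array(d["hand_eye"]); T=np.eye(4); T[:3,:3]=R.from_quat(s["ee_rot"]).as_matrix(); T[:3,3]=s["position"]
        M=T@H; Rw,t=M[:3,:3],M[:3,3]
    else:
        Rc=R.from_rotvec(np.ravel(d["rvec"])).as_matrix(); Rw=Rc.T; t=-Rw@np.ravel(d["tvec"])
    d.update(K=K,Rw=Rw,c=t); return d
def rays(d,uv):
    uv=np.atleast_2d(np.asarray(uv,float)); K=d["K"]
    p=np.c_[(uv[:,0]-K[0,2])/K[0,0],(uv[:,1]-K[1,2])/K[1,1]]; q=p.copy()
    for _ in range(20): q=p/(1+d["k1"]*(q**2).sum(1,keepdims=True))
    return np.c_[q,np.ones(len(q))]
def plane(d,uv,z):
    r=rays(d,uv)@d["Rw"].T; return d["c"]+r*((z-d["c"][2])/r[:,2])[:,None]
def pts(d,uv):
    uv=np.atleast_2d(uv).astype(int); r=rays(d,uv)*d["depth"][uv[:,1],uv[:,0]][:,None]
    return r@d["Rw"].T+d["c"]
def save(d,n): cv2.imwrite("pics/"+n,d["image"][:,:,::-1])
def cloud(d):
    v,u=np.mgrid[0:400,0:640]; P=pts(d,np.c_[u.ravel(),v.ravel()]).reshape(400,640,3); P[d["depth"]==0]=np.nan; return P
E
python3 - <<'E'
from h import *
print(read_state())
for n in("scene","top"):
    d=cam(n); save(d,n+"0.png"); np.savez("%s0.npz"%n,**{k:np.array(v) for k,v in d.items()}); print(n,d["c"],d["k1"],d["K"].tolist())
E
```

```text
{'clock': 0.0, 'joints': array([-9.79416941e-01,  3.85586681e-01,  6.60249708e-03, -5.40560477e-04,
       -1.19397723e+00, -2.58605369e-01]), 'joint_vel': array([ 3.67599891e-04, -9.56594062e-04,  1.07465360e-03,  1.78202818e-03,
        3.21324812e-05,  2.26803095e-03]), 'joint_efforts': array([ 4.77900212e-04, -3.92293525e+01,  1.88400525e+01,  4.18601856e+00,
       -4.64025172e-03,  3.90883017e-06]), 'position': array([ 204.00351883, -590.14260259,  230.18809404]), 'ee_rot': array([-1.65521892e-01,  9.86205490e-01,  1.08981840e-03, -2.17484732e-04]), 'contact_force': array([ 0.08628812, -0.48256805, -0.07450108]), 'wrist_torque': array([-0.02727569, -0.01187258, -0.04405497]), 'grasp_force': 0.0, 'gripper_width': 85.23269878422776}
scene [1127.41479394  437.79316381  934.57523453] -0.08223215087582492 [[385.10856392590347, 0.0, 316.6604954367717], [0.0, 385.10856392590347, 197.55282774398688], [0.0, 0.0, 1.0]]
top [ 341.41122199   34.04494574 1379.19975424] -0.06169679677537419 [[410.99077954688386, 0.0, 318.9003210113445], [0.0, 410.99077954688386, 193.88460874087883], [0.0, 0.0, 1.0]]
```

View pics/scene0.png

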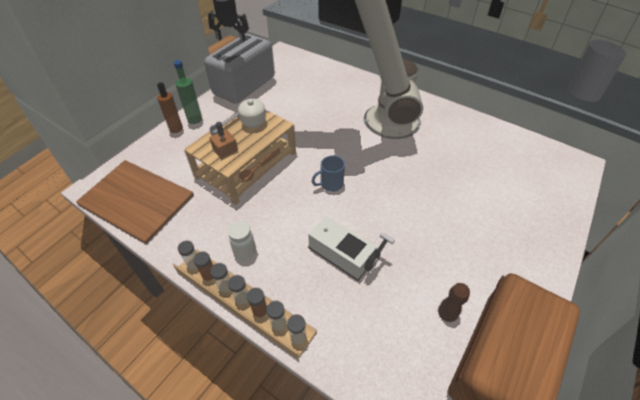

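View pics/top0.png

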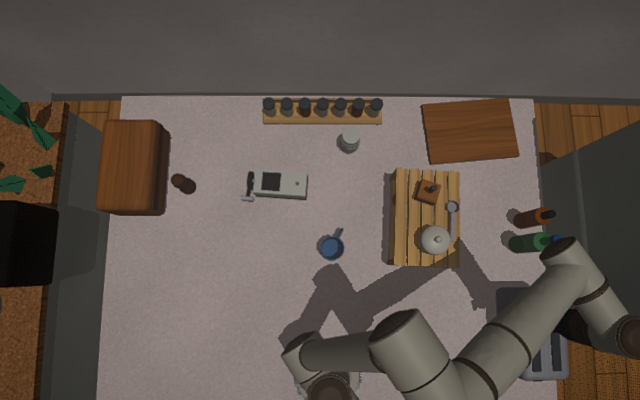

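The scene view shows the shelf with rest and probe at (222,140), the dock at (345,248) and the bar at (387,240). In the top view the dock is at (280,184) with its hole near (297,184), the bar at (248,198) and the probe head near (433,188).

Run:
```python
from h import *
d=dict(np.load("top0.npz")); d["k1"]=float(d["k1"]); P=cloud(d); im=d["image"].astype(int)
def box(n,m):
    m=m.astype(np.uint8); v,u=np.nonzero(m); pp=P[v,u]; 
    r=cv2.minAreaRect(pp[:,:2].astype(np.float32)); print(n,len(u),"med",np.nanmedian(pp,0).round(1),"rect",np.round(r[0],1),np.round(r[1],1),round(r[2],1))
W=np.zeros((400,640),bool); W[165:205,235:315]=1
Z=P[:,:,2]
box("dock top",W&(Z>60)&(Z<80)&(np.mgrid[0:400,0:640][1]>258))
print("dockz",np.nanmedian(Z[175:195,285:292]))
# image crops enlarged
a=cv2.resize(d["image"][160:210,235:315],None,fx=7,fy=7,interpolation=cv2.INTER_CUBIC)
b=cv2.resize(d["image"][160:240,385:470],None,fx=7,fy=7,interpolation=cv2.INTER_CUBIC)[:350]
cv2.imwrite("pics/crop0.png",np.vstack([a,cv2.resize(b,(560,210*1))])[:,:,::-1])
W[:]=0; W[165:275,380:470]=1
box("shelf",W&(Z>115)&(Z<150))
W[:]=0; W[172:210,408:448]=1
box("resttop",W&(Z>165)&(Z<185))
box("probe",W&(Z>200)); print(np.nanmax(Z[W]))
W[:]=0; W[180:204,238:258]=1
box("bar",W&(Z>88)&(Z<110)); 
s=dict(np.load("scene0.npz")); s["k1"]=float(s["k1"]); P=cloud(s); Z=P[:,:,2]
W[:]=0; W[115:160,205:240]=1
box("probe scene",W&(Z>205)&(Z<245))
W[:]=0; W[225:260,370:400]=1
box("bar scene",W&(Z>85)&(Z<105))
W[:]=0; W[215:280,300:370]=1
box("dock scene",W&(Z>62)&(Z<76))
```

```text
dock top 1151 med [615.5 151.2  70.2] rect [616.1 152.6] [156.   81.2] 86.0
dockz 68.92774401366171
shelf 4777 med [ 498.  -284.9  129.5] rect [ 495.8 -301.5] [201.6 302.2] 87.2
resttop 363 med [ 565.3 -293.3  174.2] rect [ 569.7 -298.3] [61.3 62. ] 71.8
probe 50 med [ 568.7 -295.2  231.4] rect [ 569.4 -297.5] [16.8 15.5] 33.2
237.81858689613705
bar 96 med [563.4 257.4  94.4] rect [584.8 257. ] [38.7 64.2] 85.7
probe scene 64 med [ 575.2 -293.2  223.3] rect [ 572.2 -297. ] [16.6 17.9] 18.1
bar scene 192 med [575.1 259.1  94.9] rect [594.3 265.1] [83.8 41. ] 8.2
dock scene 1638 med [623.6 160.4  71.5] rect [618.5 167.5] [191.7  82.7] 86.0
```

View pics/crop0.png

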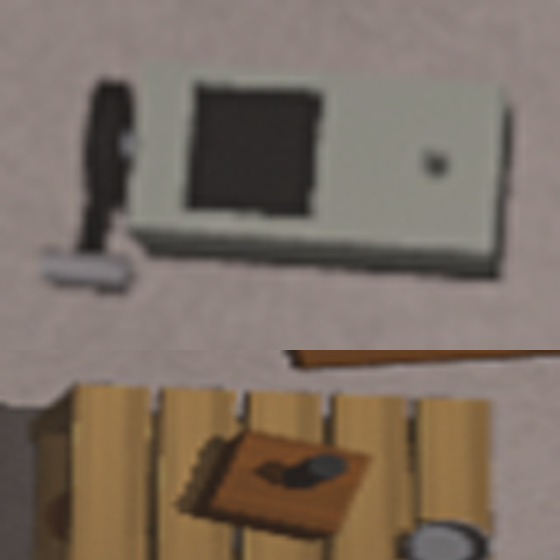

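Request:
servo_tool --rotation '[[0, 0, 0], [0, 0, 0], [0, 0, 0], [0, 0, 0], [0, 0, 0], [0, 0, 0], [0, 0, 0], [0, 0, 0]]' --slide '[[0, 0, 0.25], [0.2, 0.15, 0.5], [0.4, 0.35, 0.5], [0.6, 0.5, 0.5], [0.8, 0.65, 0.5], [1, 0.8, 0.5], [1, 0.8, 0.5], [1, 0.8, 0.5]]' --grip '[1, 1, 1, 1, 1, 1, 1, 1]'

```text
clock: 1.1
position: [404.1, -430.5, 330.9]
ee_rot: [-0.166, 0.986, 0.0, -0.0]
contact_force: [0.7, -1.0, 0.4]
gripper_width: 85.4
grasp_force: 0.0
```

Run:
```python
from h import *
d=dict(np.load("top0.npz")); d["k1"]=float(d["k1"])
print("hole",plane(d,[[297.1,183.3]],70)); print("bar",plane(d,[[235+45/7,160+268/7],[235+130/7,160+268/7]],96))
print("mill,mug,jar",pts(d,[[183,184],[332,247],[348,138],[434,238]]))
print(read_state()["position"],R.from_quat(read_state()["ee_rot"]).as_matrix().round(3))
```

```text
hole [[611.01391314 102.23864388  70.        ]]
bar [[556.34228562 276.87300092  96.        ]
 [556.53982063 238.2518868   96.        ]]
mill,mug,jar [[ 599.98642953  463.95615428  104.80642351]
 [ 408.88271751  -13.25321116    5.4619076 ]
 [ 754.10720778  -62.00970469  105.29644331]
 [ 425.25050257 -298.60337845  206.17429792]]
[ 404.10139799 -430.50545519  330.88750933] [[-0.945 -0.327 -0.001]
 [-0.327  0.945  0.001]
 [ 0.001  0.001 -1.   ]]
```

Request:
servo_tool --rotation '[[0, 0, -0.02], [0, 0, -0.04], [0, 0, -0.053], [0, 0, -0.053], [0, 0, -0.053], [0, 0, -0.053], [0, 0, -0.053]]' --slide '[[0.2, 0.16, 0], [0.4, 0.33, 0], [0.6, 0.5, 0], [0.83, 0.665, 0], [0.83, 0.665, 0], [0.83, 0.665, 0], [0.83, 0.665, 0]]' --grip '[1, 1, 1, 1, 1, 1, 1]'

```text
clock: 1.98
position: [569.1, -299.0, 331.7]
ee_rot: [0.001, 1.0, -0.0, 0.0]
contact_force: [0.5, -0.5, -0.1]
gripper_width: 85.5
grasp_force: 0.0
```

Run:
```python
from h import *
d=cam("wrist"); save(d,"w1.png"); P=cloud(d); Z=P[:,:,2]
m=(Z>226)&(Z<240)&(np.hypot(P[:,:,0]-570,P[:,:,1]+297)<25)
v,u=np.nonzero(m); r=cv2.minEnclosingCircle(np.c_[u,v].astype(np.float32)); print(len(u),r,np.median(P[m],0),plane(d,[r[0]],233))
m=(Z>190)&(Z<215)&(np.hypot(P[:,:,0]-570,P[:,:,1]+297)<25); print(m.sum(),np.median(P[m],0) if m.any() else 0)
print(read_state()["position"],d["c"])
```

```text
455 ((315.51708984375, 202.35470581054688), 12.207706451416016) [ 571.95389122 -301.1521024   231.77290163] [[ 571.2418149  -301.44786208  233.        ]]
180 [ 564.96037578 -301.19678791  203.03477461]
[ 569.12309036 -298.91337328  331.75626935] [ 488.5934638  -299.1985264   473.43639622]
```

View pics/w1.png

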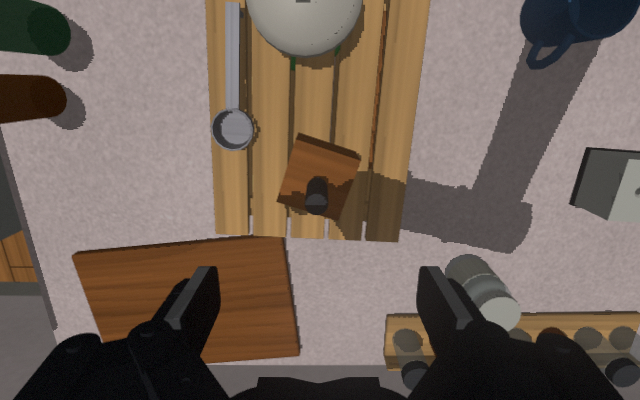

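The wrist view shows the probe head at (316,202), centred between the fingers, with the scoop cup at (233,128) clear of the descent.

Request:
servo_tool --rotation '[[0, 0, 0], [0, 0, 0], [0, 0, 0], [0, 0, 0], [0, 0, 0], [0, 0, 0], [0, 0, 0], [0, 0, 0]]' --slide '[[0.008, -0.003, -0.15], [0.008, -0.003, -0.3], [0.008, -0.003, -0.45], [0.008, -0.003, -0.6], [0.008, -0.003, -0.68], [0.008, -0.003, -0.68], [0.008, -0.003, -0.68], [0.008, -0.003, -0.68]]' --grip '[1, 1, 1, 1, 1, 1, 1, 0]'

```text
clock: 3.02
position: [572.4, -298.6, 196.9]
ee_rot: [0.0, 1.0, -0.0, 0.001]
contact_force: [-0.6, -0.1, -0.1]
gripper_width: 69.8
grasp_force: 0.0
```

Request:
servo_tool --rotation '[[0, 0, 0], [0, 0, 0], [0, 0, 0], [0, 0, 0], [0, 0, 0], [0, 0, 0], [0, 0, 0], [0, 0, 0]]' --slide '[[0, 0, 0], [0, 0, 0], [0, 0, 0], [0, 0, 0], [0, 0, 0], [0, 0, 0], [0, 0, 0], [0, 0, 0]]' --grip '[-0.2, -0.4, -0.6, -0.8, -1, -1, -1, -1]'

```text
clock: 4.03
position: [571.8, -298.6, 195.6]
ee_rot: [0.0, 1.0, -0.0, 0.0]
contact_force: [-0.7, -3.0, 1.7]
gripper_width: 16.9
grasp_force: 58.3
```

Request:
servo_tool --rotation '[[0, 0, 0], [0, 0, 0], [0, 0, 0], [0, 0, 0], [0, 0, 0], [0, 0, 0], [0, 0, 0], [0, 0, 0]]' --slide '[[0, 0, 0.05], [0, 0, 0.1], [0, 0, 0.17], [0, 0, 0.24], [0, 0, 0.35], [0, 0, 0.45], [0, 0, 0.5], [0, 0, 0.5]]' --grip '[-1, -1, -1, -1, -1, -1, -1, -1]'

```text
clock: 5.03
position: [572.1, -297.9, 296.4]
ee_rot: [-0.0, 1.0, 0.0, 0.001]
contact_force: [-0.2, 0.6, -1.2]
gripper_width: 16.7
grasp_force: 58.8
```

Run:
```python
from h import *
d=cam("wrist"); cv2.imwrite("pics/w2.png",cv2.resize(d["image"][150:400,170:470],None,fx=2,fy=2)[:,:,::-1]); print(read_state()["position"])
```

```text
[ 571.69997498 -297.8347606   295.25147705]
```

View pics/w2.png

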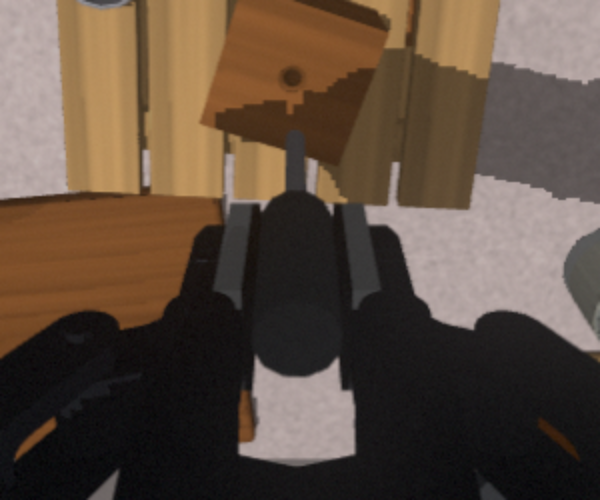

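The probe is held upright, with its tip at full-image (317,216) and the empty rest hole at (316,188). Carrying it to the dock.

Request:
servo_tool --rotation '[[0, 0, 0], [0, 0, 0], [0, 0, 0], [0, 0, 0], [0, 0, 0], [0, 0, 0]]' --slide '[[0.02, 0.15, 0], [0.04, 0.35, 0], [0.06, 0.55, 0], [0.08, 0.75, 0], [0.1, 0.95, 0], [0.1, 1, 0]]' --grip '[-1, -1, -1, -1, -1, -1]'

```text
clock: 5.82
position: [591.5, -96.1, 294.2]
ee_rot: [-0.001, 1.0, 0.0, -0.001]
contact_force: [0.3, -0.1, -1.0]
gripper_width: 16.6
grasp_force: 58.8
```

Request:
servo_tool --rotation '[[0, 0, 0], [0, 0, 0], [0, 0, 0], [0, 0, 0], [0, 0, 0], [0, 0, 0], [0, 0, 0], [0, 0, 0]]' --slide '[[0.02, 0.2, 0], [0.04, 0.4, 0], [0.06, 0.6, -0.1], [0.08, 0.8, -0.2], [0.095, 1, -0.35], [0.095, 1, -0.5], [0.095, 1, -0.65], [0.095, 1, -0.65]]' --grip '[-1, -1, -1, -1, -1, -1, -1, -1]'

```text
clock: 6.82
position: [608.9, 100.5, 162.0]
ee_rot: [0.001, 1.0, -0.001, -0.004]
contact_force: [-0.6, -0.0, -0.6]
gripper_width: 16.7
grasp_force: 58.8
```

Request:
servo_tool --rotation '[[0, 0, 0], [0, 0, 0], [0, 0, 0]]' --slide '[[0, 0, 0], [0, 0, 0], [0, 0, 0]]' --grip '[-1, -1, -1]'

```text
clock: 7.2
position: [611.3, 101.7, 166.5]
ee_rot: [0.0, 1.0, 0.0, 0.001]
contact_force: [-0.4, 0.7, 0.1]
gripper_width: 17.0
grasp_force: 58.8
```

Run:
```python
from h import *
d=cam("wrist"); cv2.imwrite("pics/w3.png",cv2.resize(d["image"][130:280,220:420],None,fx=4,fy=4)[:,:,::-1])
p=d["c"]; import pickle; pickle.dump(d,open("w3.pkl","wb")); print(read_state()["position"])
```

```text
[611.1632802  101.72309533 166.3243964 ]
```

View pics/w3.png

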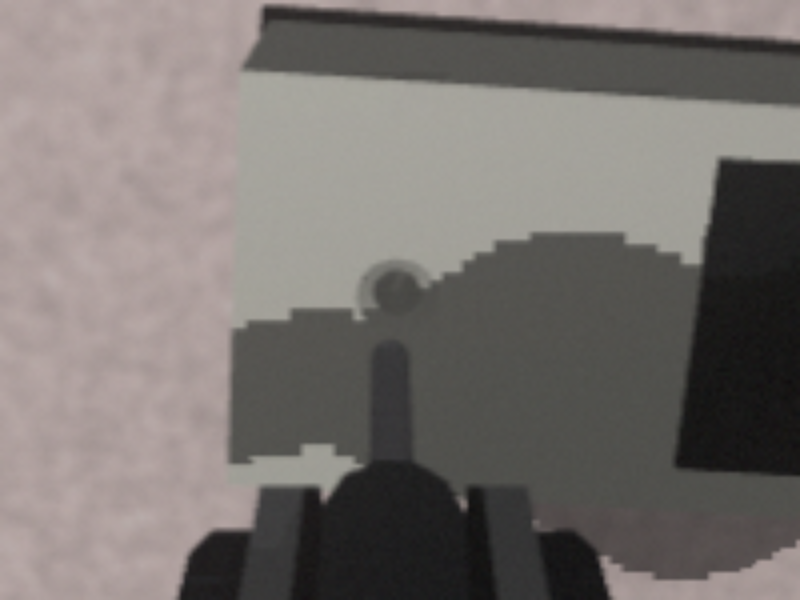

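The dock hole is at crop (397,291), the probe tip at (391,346).

Run:
```python
from h import *; import pickle
d=pickle.load(open("w3.pkl","rb"))
print("hole",plane(d,[[220+397/4,130+291/4]],70))
for z in (101,103,105): print(z,plane(d,[[220+391/4,130+346/4]],z))
P=cloud(d); print("tip depth",P[215:222,318].round(1).tolist()); print("dock z",np.nanmedian(P[160:175,300:340,2]))
```

```text
hole [[613.24283121 102.13232078  70.        ]]
101 [[611.81754661 101.05523906 101.        ]]
103 [[611.03309008 101.05696609 103.        ]]
105 [[610.24863355 101.05869311 105.        ]]
tip depth [[607.6, 101.2, 109.2], [607.9, 101.2, 110.1], [607.5, 101.2, 112.7], [608.5, 101.2, 112.0], [608.3, 101.2, 114.1], [608.2, 101.2, 115.9], [607.7, 101.2, 118.7]]
dock z 69.11446611054711
```

Request:
servo_tool --rotation '[[0, 0, 0], [0, 0, 0], [0, 0, 0], [0, 0, 0], [0, 0, 0], [0, 0, 0], [0, 0, 0], [0, 0, 0]]' --slide '[[0.01, 0.0055, 0], [0.01, 0.0055, -0.04], [0.01, 0.0055, -0.08], [0.01, 0.0055, -0.12], [0.01, 0.0055, -0.15], [0.01, 0.0055, -0.18], [0.01, 0.0055, -0.21], [0.01, 0.0055, -0.22]]' --grip '[-1, -1, -1, -1, -1, -1, -1, -1]'

```text
clock: 8.25
position: [613.1, 102.8, 121.1]
ee_rot: [0.0, 1.0, 0.0, 0.0]
contact_force: [1.2, 0.4, -0.1]
gripper_width: 16.7
grasp_force: 58.9
```

Request:
servo_tool --rotation '[[0, 0, 0], [0, 0, 0], [0, 0, 0], [0, 0, 0], [0, 0, 0], [0, 0, 0], [0, 0, 0], [0, 0, 0]]' --slide '[[0, 0, -0.04], [0, 0, -0.08], [0, 0, -0.12], [0, 0, -0.15], [0, 0, -0.175], [0, 0, -0.195], [0, 0, -0.205], [0, 0, -0.205]]' --grip '[-1, -1, -1, -1, -1, -1, -1, -1]'

```text
clock: 9.25
position: [612.9, 102.8, 80.1]
ee_rot: [0.0, 1.0, 0.0, 0.0]
contact_force: [2.4, -0.7, -1.3]
gripper_width: 16.5
grasp_force: 58.8
```

Going down until it meets the dock's top.

Request:
servo_tool --rotation '[[0, 0, 0], [0, 0, 0], [0, 0, 0], [0, 0, 0]]' --slide '[[0, 0, -0.005], [0, 0, -0.01], [0, 0, -0.015], [0, 0, -0.015]]' --grip '[-1, -1, -1, -1]'

```text
clock: 9.75
position: [613.0, 102.9, 77.8]
ee_rot: [0.0, 1.0, 0.0, 0.0]
contact_force: [1.3, -0.4, 2.9]
gripper_width: 16.3
grasp_force: 59.2
```

Request:
servo_tool --rotation '[[0, 0, 0], [0, 0, 0], [0, 0, 0], [0, 0, 0], [0, 0, 0], [0, 0, 0], [0, 0, 0], [0, 0, 0]]' --slide '[[0, 0, -0.005], [0, 0, -0.005], [0, 0, -0.005], [0, 0, -0.005], [0, 0, -0.005], [0, 0, -0.005], [0, 0, -0.005], [0, 0, -0.005]]' --grip '[-1, -1, -0.4, -0.2, 0, 0.2, 0.2, 0.2]'

```text
clock: 10.75
position: [612.8, 102.8, 76.3]
ee_rot: [0.0, 1.0, -0.0, -0.0]
contact_force: [0.1, 0.4, 0.1]
gripper_width: 51.3
grasp_force: 0.0
```

Request:
servo_tool --rotation '[[0, 0, 0], [0, 0, 0], [0, 0, 0], [0, 0, 0], [0, 0, 0], [0, 0, 0], [0, 0, 0], [0, 0, 0]]' --slide '[[0, 0, 0.1], [0, 0, 0.25], [0, 0, 0.4], [0, 0, 0.55], [0, 0, 0.6], [0, 0, 0.6], [0, 0, 0.6], [0, 0, 0.6]]' --grip '[0.2, 0.2, 0.2, 0.2, 0.2, 0.2, 0.2, 0.2]'

```text
clock: 11.75
position: [612.2, 102.6, 194.9]
ee_rot: [0.0, 1.0, -0.0, -0.001]
contact_force: [0.4, -0.1, -0.2]
gripper_width: 51.6
grasp_force: 0.0
```

Run:
```python
from h import *
d=cam("wrist"); save(d,"w4.png"); P=cloud(d); Z=P[:,:,2]
m=(np.hypot(P[:,:,0]-613,P[:,:,1]-102)<20)&(Z>85)&(Z<150)
print(m.sum(),np.percentile(Z[m],[50,80,90,95,99])); t=m&(Z>110); v,u=np.nonzero(t); print(cv2.minEnclosingCircle(P[t][:,:2].astype(np.float32)) if t.any() else 0, "dock",np.nanmedian(P[170:180,300:340,2]))
print(read_state()["position"])
```

```text
737 [113.50969038 114.33672452 114.7306176  115.00363336 115.66848295]
((613.3515014648438, 102.0133056640625), 8.995455741882324) dock 69.17102942923117
[612.37477057 102.69700946 195.09001814]
```

View pics/w4.png

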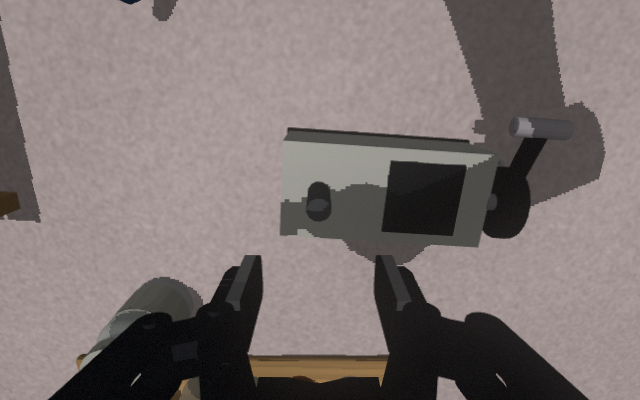

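The probe's head stands on the dock (top at z≈114, home). The thumb bar runs from (512,127) to (575,129).

Run:
```python
from h import *
d=cam("wrist"); P=cloud(d); Z=P[:,:,2]
print(plane(d,[[510,127],[577,129]],95))
v,u=np.mgrid[0:400,0:640]; m=(u>505)&(u<582)&(v>114)&(v<140)&(Z>85)&(Z<110)
r=cv2.minAreaRect(P[m][:,:2].astype(np.float32)); print(m.sum(),r,np.percentile(Z[m],[50,95]),np.median(P[m],0))
```

```text
[[559.71487615 235.11821425  95.        ]
 [560.82305883 282.8208759   95.        ]]
1305 ((561.4283447265625, 258.4649963378906), (41.71466827392578, 15.945210456848145), 86.32832336425781) [96.96882734 98.80009589] [559.96246608 255.63077272  96.96882734]
```

Request:
servo_tool --rotation '[[0, 0, 0], [0, 0, 0], [0, 0, 0], [0, 0, 0], [0, 0, 0], [0, 0, 0], [0, 0, 0], [0, 0, 0]]' --slide '[[-0.05, 0.15, 0], [-0.1, 0.35, 0], [-0.18, 0.55, 0], [-0.267, 0.777, 0], [-0.267, 0.777, 0], [-0.267, 0.777, -0.15], [-0.267, 0.777, -0.3], [-0.267, 0.777, -0.3]]' --grip '[-1, -1, -1, -1, -1, -1, -1, -1]'

```text
clock: 12.85
position: [558.1, 256.5, 133.6]
ee_rot: [0.001, 1.0, -0.002, -0.003]
contact_force: [0.1, 0.2, 0.6]
gripper_width: -0.0
grasp_force: 0.0
```

Request:
servo_tool --rotation '[[0, 0, 0], [0, 0, 0], [0, 0, 0]]' --slide '[[0, 0, 0], [0, 0, 0], [0, 0, 0]]' --grip '[-1, -1, -1]'

```text
clock: 13.22
position: [559.9, 258.4, 137.5]
ee_rot: [0.0, 1.0, 0.001, 0.001]
contact_force: [-0.4, -0.4, 0.6]
gripper_width: 0.1
grasp_force: 0.0
```

Run:
```python
from h import *
d=cam("wrist"); cv2.imwrite("pics/w5.png",d["image"][120:400,150:490][:,:,::-1]); P=cloud(d); Z=P[:,:,2]
m=(np.abs(P[:,:,0]-560)<16)&(np.abs(P[:,:,1]-258)<30)&(Z>85)&(Z<105)
print(m.sum(),cv2.minAreaRect(P[m][:,:2].astype(np.float32)),np.percentile(Z[m],[50,95])); print(read_state()["position"])
```

```text
1795 ((564.58544921875, 258.23095703125), (40.04581069946289, 23.10342788696289), 85.94422912597656) [96.82671429 98.75367587]
[559.73406531 258.40263892 137.24197456]
```

View pics/w5.png

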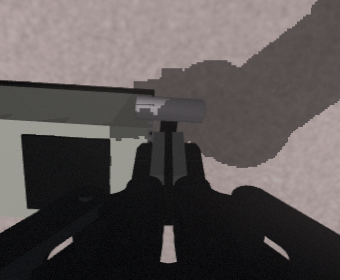

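The shut fingers sit right above the middle of the bar. Pressing down.

Request:
servo_tool --rotation '[[0, 0, 0], [0, 0, 0], [0, 0, 0], [0, 0, 0], [0, 0, 0], [0, 0, 0], [0, 0, 0], [0, 0, 0]]' --slide '[[-0.005, 0, -0.1], [-0.005, 0, -0.18], [-0.01, 0, -0.22], [-0.015, 0, -0.26], [-0.015, 0, -0.3], [-0.015, 0, -0.33], [-0.01, 0, -0.36], [-0.01, 0, -0.38]]' --grip '[-1, -1, -1, -1, -1, -1, -1, -1]'

```text
clock: 14.28
position: [557.2, 258.2, 60.5]
ee_rot: [-0.0, 1.0, -0.0, -0.0]
contact_force: [-5.2, -0.7, 6.8]
gripper_width: 0.2
grasp_force: 3.7
```

Request:
servo_tool --rotation '[[0, 0, 0], [0, 0, 0], [0, 0, 0], [0, 0, 0], [0, 0, 0], [0, 0, 0], [0, 0, 0]]' --slide '[[0, 0, -0.02], [0, 0, -0.04], [0, 0, -0.06], [0, 0, -0.065], [0, 0, -0.065], [0, 0, -0.065], [0, 0, -0.065]]' --grip '[-1, -1, -1, -1, -1, -1, -1]'

```text
clock: 15.15
position: [559.2, 258.3, 49.0]
ee_rot: [-0.0, 1.0, 0.0, 0.002]
contact_force: [-0.6, -2.6, 8.2]
gripper_width: 0.2
grasp_force: 4.1
```

Run:
```python
from h import *
s=read_state(); print(s["position"],s["contact_force"])
d=cam("wrist"); cv2.imwrite("pics/w6.png",d["image"][100:400,120:500][:,:,::-1]); P=cloud(d); Z=P[:,:,2]
m=(np.abs(P[:,:,0]-556)<12)&(np.abs(P[:,:,1]-258)<24)&(Z>25)&(Z<70); print(m.sum(),np.percentile(Z[m],[50,90,97]))
d=cam("scene"); P=cloud(d); Z=P[:,:,2]; m=(np.hypot(P[:,:,0]-613,P[:,:,1]-102)<20)&(Z>85)&(Z<150); print("head",m.sum(),np.percentile(Z[m],97) if m.any() else 0)
```

```text
[559.17894997 258.30459069  48.96607976] [-0.56748395 -2.64760219  8.21187062]
2641 [46.66834638 66.88859702 69.07450127]
head 68 117.48349870217969
```

View pics/w6.png

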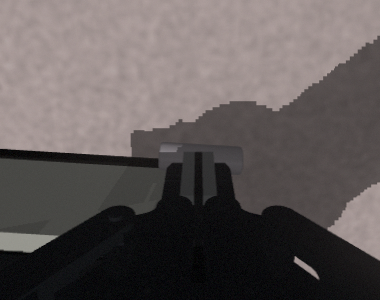

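The bar is under the fingertips with its top at about 48 mm and 8 N on it, which is the third click. The probe is still home.

Request:
servo_tool --rotation '[[0, 0, 0], [0, 0, 0], [0, 0, 0], [0, 0, 0]]' --slide '[[0, 0, 0], [0, 0, 0], [0, 0, 0], [0, 0, 0]]' --grip '[-1, -1, -1, -1]'

```text
clock: 15.75
position: [559.2, 258.3, 49.0]
ee_rot: [-0.0, 1.0, 0.0, 0.002]
contact_force: [-1.6, -2.0, 7.9]
gripper_width: 0.4
grasp_force: 4.1
```

```bash
python3 -c "
from bench import *
s=read_state(); print(s['position'],s['contact_force']); print(job_done())"
```

```text
[559.16958119 258.30335867  48.99389366] [-1.63186544 -2.01166186  7.88006813]
the job is handed in; nothing more can be done
None
```

The job is handed in at about 16 s: by camera and force readings, the probe is home and released in the dock, and the robot is holding the bar at the third click (TCP 49 mm high, about 8 N); the hand-in gave no verdict back.

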